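# Hold a foot block in the corner of a vacuum jig

### The arm

A 6-joint arm with a two-finger parallel gripper is mounted at the origin on the work surface. World frame = base frame: x ahead of the robot, y to its left, z up, the work surface at z = 0. Lengths are in m, angles in degrees, forces in N, time in s.
With the tool pointing down it reaches from about 0.3 to 0.875 m from the base axis. Payload 6.4 kg.
Tool frame: the origin (TCP) lies at the very end of the fingers, on their centre line; the grasp point (between the pads) lies 19 mm behind it; z points along the fingers, y is the line along which they close (so a half turn about z gives the same grasp; the last joint's range is limited). The gripper opens to 88 mm and grips with 3 to 60 N. Pads are 18 mm wide; open, the fingers measure 123 mm over their backs; the gripper's body (75 mm by 187 mm) begins 45 mm behind the grasp point.
Start: joints at [-75.877, 10.359, 92.074, -0, 77.567, -11.82], TCP at [0.252, -0.517, 0.239] pointing down, gripper open.
Joint ranges: [-171.53, 171.53], [-51.25, 118.39], [17.06, 147.69], [-65.23, 245.23], [0, 150.52], [-178.68, 178.68]. Speed limits (degrees/s): [147.25, 147.25, 172.46, 180, 180, 180].

### API

Orientations are given as a 3x3 rotation matrix whose columns are the frame's x, y, z axes.
In Python, from rig import r gives the robot as it stands.
- The arm moves only by the shell command python3 -m pendant 'ROWS'. ROWS is JSON, a list of rows, each a list of 3 entries, a list of its own where there are three numbers: the shift along the tool's x, y, z in mm, then the turn, a rotation vector about the tool's x, y, z in rad, then the finger opening in mm, from 0 to 88.1. In form: [[[tx, ty, tz], [wx, wy, wz], grip], ...]. A call has 1 to 12 rows; each row is the pose to reach, as a shift and turn from the pose commanded when the call began, along the tool's axes at that moment; what a row does not reach only later rows make up. A row lasts 1/12 s, in which the tool goes at most 41.7 mm and 7.16 degrees, less where a joint would pass 70% of its speed; a pose out of reach is approached as far as the arm can. A call with a gripper value outside its range is refused whole. The fingers move at their own pace and stop on an object; the grip force is fixed at half the most. Time passes only in rows, so rows that repeat a pose let the fingers close. It gives the time, the measured TCP pose, the force, the opening and the grip force at its end, in the units of the state.
- r.state(): the state, without advancing time (a new reading comes with each control period).
- r.snapshot(name): name is "scene" or "top" or "wrist"; returns (picture, depth): 480x640x3 uint8, red, green, blue; 480x640 float32, m along the optical axis (not along the pixel's ray), 0 where there is no reading.
- r.get_calibration(name): a dict with "camera_matrix" (3x3 intrinsics, pixels), "pose" (4x4, takes a point from camera to world coordinates). Camera axes: x right, y down, z forward; pixel columns grow to the right and rows downward; lengths in m; the calibration is good to about 2 mm. A picture is of the moment at which its call begins: read the wrist's pose just before it. get_calibration takes no time and is no camera call; for the wrist camera it gives the pose at the moment of the call.
- r.job_done(): hands the job in; it is judged then, once.
Trained networks look in the newest picture that a camera, given by its name, has taken for a name from the list of things; names that differ only in an ending like _2 or _b are one class to them, and where a whole thing is asked for, a point or a joint stands for the part that bears it (a point fixed in the world has none). Each returns a list of dicts, best first, with "conf" (0 to 1); they miss things now and then, are a little off and sometimes report something else, mostly with a low value. They report only what shows in the picture. A call takes as long as a camera call. They do not tell look-alikes from the thing itself.
- r.find_in(name, camera): "extent" ([left, top, right, bottom] in pixels, round what is visible of it).
- r.masks_of(name, camera): "mask" (480x640 bool, what is visible of it) and "extent" ([left, top, right, bottom] in pixels, round what is visible of it).
- r.pinpoint(name, camera): "location" ([column, row] in pixels: a listed point, or the origin of a listed thing).
The state is a dict: "time": time; "q": joint angles; "qvel": joint speeds; "joint_torque": joint torques, N m; "position": TCP position; "ee_rot": TCP orientation; "force": force on the tool from outside, world axes, zero at the start; "moment": the same for the moment, N m; "grip_width": finger opening in m; "gripper_force": force on a finger pad.
Only numpy, scipy, OpenCV 4.12 (cv2) and the standard library are available. Lean on these libraries where they do the work, as an engineer would, in place of code of your own. Each camera call takes 0.05 s, during which the arm holds its last target. There are 200 camera calls.

### The job

Set the vacuum jig's selector knob to its three-dot position, and only then lay the plywood block flat on the jig's bed and push it into the corner of the two fences, its long side flush against the long fence and its end flush against the short one. Finish while still holding it there with the fingers, pressing firmly on both fences at once, as you would while the vacuum builds up. Do not disturb the glue bottle, the hammer or the plywood offcut.

Things in the scene. Friction and masses are not known exactly. Their poses are not given: they have to be found in the camera images.
- jig: The vacuum jig, fixed to the bench: a grey-faced plywood board 220 (its x) x 300 (its y) x 20 mm. Origin: centre of its underside, on the bench top; z up. On its top (the bed, z = 20 mm) stand two aluminium fences, 12 mm high and 16 mm thick, meeting at a right angle at the board's +x +y corner, and the selector knob with its round dark dial plate is at jig (-45, -90) mm, near the -x -y corner.
- fence_long: The long fence, fixed on the bed along the jig's y: 180 mm long (y), 16 thick (x), 12 high. Origin: centre of its underside, at jig (92, 50, 20) mm; its stop face looks to the jig's -x, 8 mm from the origin.
- fence_short: The short fence, fixed on the bed along the jig's x: 84 mm long (x), 16 thick (y), 12 high. Origin: centre of its underside, at jig (42, 132, 20) mm; its stop face looks to the jig's -y, 8 mm from the origin.
- corner (a point): The inner corner where the stop faces of the two fences meet, on the bed's surface, at jig (84, 124, 20) mm; axes as the jig's. Block and fences are rigid and smooth (friction about 0.3); a little of the push on one fence is taken up by rubbing on the other: 12 N or more towards each is a firm press. The seated block's centre lies at jig (60, 64, 45) mm.
- selector (a joint): Angle of the selector knob (rad): it grows as the knob turns clockwise seen from above. The dial has four dot marks: 0 = one dot, 0.6 = two dots, 1.2 = three dots, 1.8 = four dots; end stops at 0 and 1.8. The knob is stiff enough (about 0.04 N m) to stay wherever it is left, also between marks; pointing at the middle of the three dots within 0.15 rad counts. At 0 the knob's bar lies along the jig's x with its white pointer line towards the jig's -x.
- knob_grip (a point): Point on the selector's axis at the height to grip it, 52 mm above the bench. The knob is a black bar 46 long x 14 wide, from 33 to 65 mm above the bench, on a round skirt 48 mm across whose top is 33 mm above the bench; the dark dial plate around it, with the white dots, is 100 mm across. The point's x axis runs along the bar and turns with it; the white pointer line is at its -x end.
- block_center (a point): Centre of the workpiece, a layered plywood foot block 120 (its x) x 48 (its y) x 50 mm high (z), about 0.2 kg, with two small dark pilot holes on top; it starts flat on the bench, left of the jig. Site half-way up, 25 mm above the underside. Gripped across its 48 mm width in the upper part, the fingers pass over the 12 mm fences.
- glue: Bystander: white glue bottle, 54 mm across, 160 mm high, standing. Origin: centre of its underside.
- hammer: Bystander: hammer lying on the bench left of the block, about 260 mm long along its x. Origin near its middle, at the bench.
- offcut: Bystander: loose plywood offcut 80 (x) x 100 (y) x 12 mm lying on the bench right of the jig. Origin: centre of its underside.
Not all that is in view belongs to the job. Several things look just like the part that bears block_center: the one meant starts farthest to the robot's left.

How it is judged:
By the outcome, as a careful person would: the job done as asked, in the order asked, and still so for the second after the job is handed in, while the arm keeps its last pose, push and grip.
It also fails if it takes over 61 s, if anything falls off the work surface, if the arm or the gripper's body presses on something with over 40 N, if the wrist force passes 120 N, or if a joint passes its speed limit or range.

## Working session

There is one attempt and no reset: what is moved stays moved. The work goes in short steps, Python scripts to look and compute and a shell command to move; the robot and the scene stay as the last step left them, time stands still between calls to the robot, and variables do not carry over. Pictures are saved under pics/ and viewed, at most 10 in all, crops included, and the job is handed in when it is done.

```bash
ls; mkdir -p pics
python3 - <<'E'
from rig import r
import cv2
s=r.state();print(s['time'],s['position'],s['ee_rot'],s['grip_width'],s['force'])
for c in['top','scene']:
    p,d=r.snapshot(c);cv2.imwrite(f'pics/{c}0.png',p[:,:,::-1])
    k=r.get_calibration(c);print(c,k['camera_matrix'],k['pose'])
    for n in['jig','block_center','selector','glue','hammer','offcut']:
        print(n,[(round(x['conf'],2),[int(v) for v in x['extent']]) for x in r.find_in(n,c)])
    for n in['knob_grip','corner','block_center','jig']:
        print(n,[(round(x['conf'],2),[int(v) for v in x['location']]) for x in r.pinpoint(n,c)])
E
```

```text
pics
0.0 [ 0.25144056 -0.51653109  0.23783313] [[ 8.99218571e-01  4.37499479e-01 -4.09560472e-04]
 [ 4.37499534e-01 -8.99217156e-01  1.63193850e-03]
 [ 3.45688438e-04 -1.64665192e-03 -9.99998585e-01]] 0.08841505627890192 [ 0.54716081  0.08228598 -0.53302158]
top [[437.38829758   0.         328.02607436]
 [  0.         437.38829758 241.83539884]
 [  0.           0.           1.        ]] [[ 0.00665865 -0.99784288  0.06530886  0.46175868]
 [-0.99979612 -0.00539821  0.01945717  0.00751841]
 [-0.01906265 -0.0654251  -0.99767538  1.05711462]
 [ 0.          0.          0.          1.        ]]
jig [(0.77, [306, 155, 446, 271])]
block_center [(0.77, [209, 222, 249, 283]), (0.72, [246, 294, 290, 352]), (0.72, [333, 294, 361, 349])]
selector [(0.85, [401, 229, 425, 248])]
glue [(0.64, [205, 145, 238, 173])]
hammer [(0.74, [502, 226, 550, 259]), (0.59, [135, 181, 179, 289])]
offcut [(0.76, [501, 225, 548, 256])]
knob_grip [(0.65, [414, 235])]
corner [(0.68, [332, 165])]
block_center [(0.77, [266, 323]), (0.66, [228, 249]), (0.56, [347, 318])]
jig [(0.76, [377, 215])]
scene [[528.78669769   0.         323.42600726]
 [  0.         528.78669769 247.69276054]
 [  0.           0.           1.        ]] [[ 0.8042133   0.50047077 -0.32057757  0.9101366 ]
 [ 0.59432748 -0.67357148  0.43940449 -0.47473499]
 [ 0.0039772  -0.54390299 -0.83913868  0.98999532]
 [ 0.          0.          0.          1.        ]]
jig [(0.96, [224, 231, 401, 392])]
block_center [(0.89, [213, 195, 271, 238]), (0.62, [264, 149, 318, 182]), (0.6, [347, 147, 392, 198])]
selector [(0.88, [255, 293, 277, 322])]
glue [(0.7, [436, 166, 464, 228])]
hammer [(0.88, [380, 111, 476, 175])]
offcut [(0.64, [133, 391, 201, 458])]
knob_grip [(0.67, [262, 307])]
corner [(0.68, [384, 293])]
block_center [(0.97, [292, 165]), (0.84, [372, 173]), (0.61, [245, 219])]
jig [(0.65, [310, 306]), (0.45, [383, 293])]
```

View pics/top0.png

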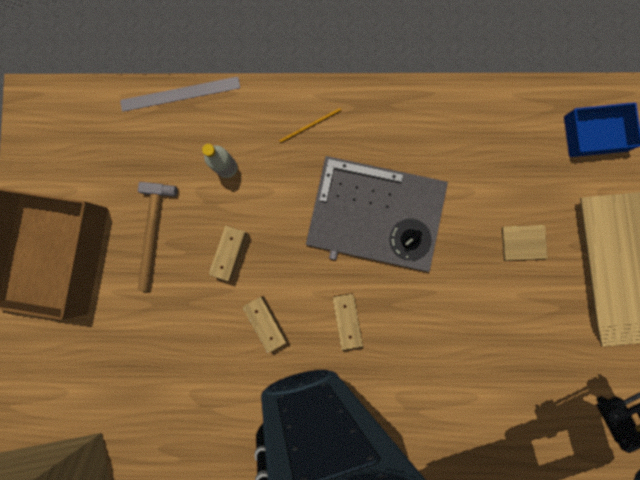

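```bash
cat > h.py <<'E'
from rig import r
import numpy as np, cv2
def onplane(cam,px,z):
    k=r.get_calibration(cam);P=np.array(k['pose']);K=np.array(k['camera_matrix'])
    d=P[:3,:3]@np.linalg.solve(K,[px[0],px[1],1]);o=P[:3,3]
    return o+d*(z-o[2])/d[2]
def cloud(cam,d):
    k=r.get_calibration(cam);P=np.array(k['pose']);K=np.array(k['camera_matrix'])
    v,u=np.mgrid[:480,:640]
    c=np.stack([(u-K[0,2])/K[0,0]*d,(v-K[1,2])/K[1,1]*d,d],-1)
    return c@P[:3,:3].T+P[:3,3]
E
python3 - <<'E'
from h import *
p,d=r.snapshot('top');W=cloud('top',d)
cv2.imwrite('pics/crop1.png',cv2.resize(p[140:290,195:455,::-1],(780,450),interpolation=cv2.INTER_CUBIC))
for n in['jig','block_center']:
  for m in r.masks_of(n,'top'):
    if m['conf']<.5: continue
    q=W[m['mask']&(d>0)];z=np.median(q[:,2]);
    if n=='jig': t=q[abs(q[:,2]-.02)<.006]
    else:
        t=q[abs(q[:,2]-np.percentile(q[:,2],80))<.006]
    rc=cv2.minAreaRect((t[:,:2]*1000).astype(np.float32))
    print(n,round(m['conf'],2),m['extent'],'z',np.percentile(q[:,2],[10,50,90]).round(3),rc,'mean',t.mean(0).round(4))
E
```

```text
block_center 0.87 [335.2, 292.0, 365.4, 351.8] z [0.049 0.051 0.054] ((347.59515380859375, -18.813125610351562), (120.05656433105469, 47.39918518066406), 9.852441787719727) mean [ 0.3474 -0.0187  0.0513]
block_center 0.72 [327.4, 157.9, 401.3, 181.6] z [0.029 0.033 0.035] ((700.6785888671875, -59.68513488769531), (175.91403198242188, 17.17734718322754), 78.09883117675781) mean [ 0.6999 -0.0615  0.0331]
block_center 0.68 [242.9, 295.5, 288.7, 356.8] z [0.038 0.051 0.053] ((338.59930419921875, 172.15611267089844), (119.89790344238281, 48.5684928894043), 30.245311737060547) mean [0.3386 0.1717 0.0513]
block_center 0.67 [210.5, 226.0, 247.4, 283.9] z [0.033 0.051 0.053] ((502.39007568359375, 260.89959716796875), (48.685340881347656, 119.74803924560547), 72.48506927490234) mean [0.5018 0.2604 0.0511]
```

Top view: there are three look-alike blocks, at pixels (228,253), (265,325) and (347,322), at y = +0.26, +0.17 and -0.02. The leftmost is (228,253), so I choose that one. The jig is at (377,213), with its knob at (411,239).

View pics/crop1.png

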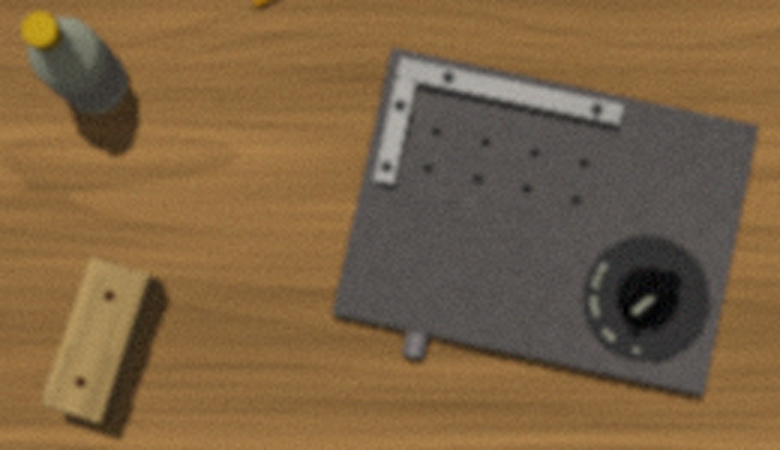

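Run:
```python
from h import *
p,d=r.snapshot('top');W=cloud('top',d)
R=np.zeros((480,640),bool);R[140:290,290:460]=1
def rect(lo,hi,name):
    m=(R&(d>0)&(W[...,2]>lo)&(W[...,2]<hi)).astype(np.uint8)
    n,l,st,_=cv2.connectedComponentsWithStats(m);i=1+st[1:,4].argmax();t=W[l==i]
    print(name,len(t),t[:,2].mean(),cv2.minAreaRect((t[:,:2]*1000).astype(np.float32)))
rect(.015,.026,'board'); rect(.029,.037,'fences')
q=W[R&(W[...,2]>.055)&(W[...,2]<.08)];print('knob',len(q),cv2.minAreaRect((q[:,:2]*1000).astype(np.float32)),q.mean(0))
for n,z in[('knob_grip',.052),('corner',.02),('jig',0)]:
    print(n,[onplane('top',x['location'],z).round(4) for x in r.pinpoint(n,'top')])
```

```text
board 10076 0.021316270609087588 ((591.9705810546875, -86.492919921875), (300.55078125, 239.54550170898438), 77.98499298095703)
fences 740 0.033130211116496305 ((660.3654174804688, -49.9337158203125), (179.79640197753906, 99.66539001464844), 78.0219497680664)
knob 127 ((537.62451171875, -166.54270935058594), (13.871094703674316, 45.74686050415039), 39.59079360961914) [ 0.53739406 -0.16599386  0.06566392]
knob_grip [array([ 0.5422, -0.1636,  0.052 ])]
corner [array([0.7148, 0.0091, 0.02  ])]
jig [array([ 0.5988, -0.0937,  0.    ]), array([0.7209, 0.0145, 0.    ])]
```

Block choice confirmed: the crop shows the leftmost one, with two pilot holes. The pointer in the crop aims near the two dots, at about 0.67 rad. Jig yaw is -12°, origin (0.601,-0.0885), and the fence, board and knob fits agree. Next I work out the move to above the knob.

```bash
cat >> h.py <<'E'
from scipy.spatial.transform import Rotation as Ro
def go(pos,yang):
    """rows' shift (mm) and turn for TCP at pos (m), tool down, tool y at world angle yang (deg)"""
    s=r.state();R=np.array(s['ee_rot']);a=np.radians(yang)
    y=np.array([np.cos(a),np.sin(a),0]);z=np.array([0,0,-1.]);x=np.cross(y,z)
    T=np.stack([x,y,z],1)
    print('t',round(s['time'],2),'shift',(R.T@(np.array(pos)-s['position'])*1000).round(1),'turn',Ro.from_matrix(R.T@T).as_rotvec().round(4),'q',np.round(s['q'],1),'F',np.round(s['force'],1))
E
python3 -c "
from h import *
go([.538,-.167,.15],39.6)"
```

```text
t 1.45 shift [ 410.7 -189.5   88.7] turn [-0.     -0.     -1.8092] q [-75.9  10.4  92.1   0.   77.6 -11.8] F [ 0.8  0.4 -0.5]
```

```bash
python3 -m pendant '[[[140,-65,30],[0,0,-0.6],60],[[280,-130,60],[0,0,-1.2],60],[[411,-189.5,88.7],[0,0,-1.809],60],[[411,-189.5,88.7],[0,0,-1.809],60],[[411,-189.5,88.7],[0,0,-1.809],60],[[411,-189.5,88.7],[0,0,-1.809],60],[[411,-189.5,88.7],[0,0,-1.809],60],[[411,-189.5,88.7],[0,0,-1.809],60],[[411,-189.5,88.7],[0,0,-1.809],60],[[411,-189.5,88.7],[0,0,-1.809],60],[[411,-189.5,88.7],[0,0,-1.809],60],[[411,-189.5,88.7],[0,0,-1.809],60]]'; python3 -c "
from h import *
go([.538,-.167,.15],39.6)"
```

```text
time: 2.45
position: [0.5406, -0.1611, 0.1486]
ee_rot: [[-0.383, 0.924, -0.0], [0.924, 0.383, 0.003], [0.003, 0.001, -1.0]]
force: [-0.9, 0.4, 0.6]
grip_width: 0.0598
gripper_force: 0.0
t 2.45 shift [-4.5 -4.7 -1.4] turn [ 0.0012 -0.0025 -0.298 ] q [-28.7  14.6  98.1   0.1  67.4 -51.3] F [-0.9  0.4  0.6]
```

```bash
python3 -m pendant '[[[-4.5,-4.7,-1.4],[0,0,-0.298],60],[[-4.5,-4.7,-1.4],[0,0,-0.298],60],[[-4.5,-4.7,-1.4],[0,0,-0.298],60],[[-4.5,-4.7,-1.4],[0,0,-0.298],60]]'
python3 - <<'E'
from h import *
p,d=r.snapshot('wrist');W=cloud('wrist',d)
cv2.imwrite('pics/w1.png',p[:,:,::-1])
z=W[...,2];m=(d>0)&(z>.058)&(z<.075)&(np.hypot(W[...,0]-.538,W[...,1]+.167)<.04)
q=W[m];print('knob',len(q),cv2.minAreaRect((q[:,:2]*1000).astype(np.float32)),q.mean(0))
m=(d>0)&(z>.029)&(z<.038)&(np.hypot(W[...,0]-.538,W[...,1]+.167)<.04)
q=W[m];print('skirt',len(q),cv2.minEnclosingCircle((q[:,:2]*1000).astype(np.float32)))
go([.538,-.167,.15],39.6)
E
```

```text
time: 2.78
position: [0.5357, -0.1726, 0.1514]
ee_rot: [[-0.63, 0.776, -0.0], [0.776, 0.63, 0.0], [0.0, -0.0, -1.0]]
force: [0.6, -0.7, -0.9]
grip_width: 0.0601
gripper_force: 0.0
knob 1136 ((537.7213134765625, -167.04576110839844), (13.509910583496094, 45.25959777832031), 38.88566970825195) [ 0.53696305 -0.16651834  0.06476198]
skirt 1557 ((537.7705078125, -167.6814422607422), 23.928537368774414)
t 2.83 shift [2.9 5.5 1.4] turn [-0.     -0.     -0.0123] q [-30.   14.2  98.3  -0.   67.6 -68.8] F [ 0.1  0.4 -0.1]
```

View pics/w1.png

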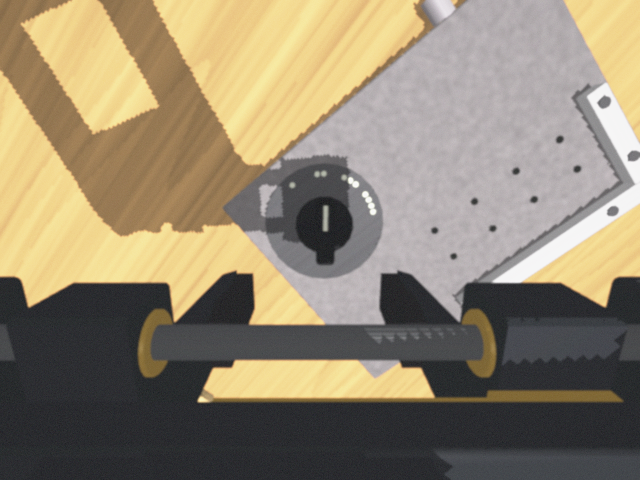

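The wrist view shows the knob at (325,220), with the pointer at the two-dot mark (321,174). The three dots are clockwise from it at (350,181). Next I align and descend.

```bash
python3 -c "
from h import *
go([.5378,-.1674,.038],39.1)"
```

```text
t 2.83 shift [  2.8   5.1 113.4] turn [-0.     -0.     -0.0036] q [-30.   14.2  98.3  -0.   67.6 -68.8] F [ 0.1  0.4 -0.1]
```

```bash
python3 -m pendant '[[[2.8,5.1,20],[0,0,-0.004],60],[[2.8,5.1,50],[0,0,-0.004],60],[[2.8,5.1,80],[0,0,-0.004],60],[[2.8,5.1,100],[0,0,-0.004],60],[[2.8,5.1,113],[0,0,-0.004],60],[[2.8,5.1,113],[0,0,-0.004],60],[[2.8,5.1,113],[0,0,-0.004],60],[[2.8,5.1,113],[0,0,-0.004],60]]'; python3 -c "
from h import *
go([.5378,-.1674,.038],39.1)"
```

```text
time: 3.5
position: [0.5389, -0.168, 0.0398]
ee_rot: [[-0.631, 0.775, 0.002], [0.775, 0.631, -0.001], [-0.002, 0.001, -1.0]]
force: [1.0, 0.5, -0.4]
grip_width: 0.06
gripper_force: 0.0
t 3.5 shift [ 1.2 -0.4  1.8] turn [0.0008 0.0022 0.001 ] q [-29.4  23.8 100.9  -0.   55.2 -68.5] F [ 1.   0.5 -0.4]
```

Close on the knob, then turn it clockwise by +0.52 rad about the tool's z.

```bash
python3 -m pendant '[[[0.5,0,0],[0,0,0],8],[[0.5,0,0],[0,0,0],8],[[0.5,0,0],[0,0,0],8],[[0.5,0,0],[0,0,0],8],[[0.5,0,0],[0,0,0],8],[[0.5,0,0],[0,0,0],8],[[0.5,0,0],[0,0,0],8],[[0.5,0,0],[0,0,0],8]]' && python3 -m pendant '[[[0,0,0],[0,0,0.06],8],[[0,0,0],[0,0,0.12],8],[[0,0,0],[0,0,0.18],8],[[0,0,0],[0,0,0.24],8],[[0,0,0],[0,0,0.3],8],[[0,0,0],[0,0,0.36],8],[[0,0,0],[0,0,0.42],8],[[0,0,0],[0,0,0.48],8],[[0,0,0],[0,0,0.52],8],[[0,0,0],[0,0,0.52],8],[[0,0,0],[0,0,0.52],8],[[0,0,0],[0,0,0.52],8]]'; python3 -c "
from h import *
go([.5378,-.1674,.15],9.25)"
```

```text
time: 4.17
position: [0.5383, -0.1664, 0.0385]
ee_rot: [[-0.632, 0.775, 0.002], [0.775, 0.632, 0.001], [-0.0, 0.002, -1.0]]
force: [4.9, 4.0, -1.1]
grip_width: 0.014
gripper_force: 30.0
time: 5.17
position: [0.5382, -0.1664, 0.0385]
ee_rot: [[-0.164, 0.986, 0.002], [0.986, 0.164, 0.001], [0.0, 0.002, -1.0]]
force: [4.4, 4.7, -0.2]
grip_width: 0.014
gripper_force: 30.0
t 5.17 shift [  -0.8   -0.4 -111.5] turn [ 0.0016 -0.0005  0.0037] q [-2.93e+01  2.38e+01  1.01e+02  1.00e-01  5.51e+01 -3.88e+01] F [ 4.4  4.7 -0.2]
```

Open and rise, then check the pointer.

```bash
python3 -m pendant '[[[0,0,0],[0,0,0],50],[[0,0,0],[0,0,0],50],[[0,0,0],[0,0,0],50],[[0,0,0],[0,0,0],50],[[0,0,-20],[0,0,0],50],[[0,0,-60],[0,0,0],70],[[0,0,-100],[0,0,0],80],[[0,0,-112],[0,0,0],80],[[0,0,-112],[0,0,0],80],[[0,0,-112],[0,0,0],80],[[0,0,-112],[0,0,0],80]]'
python3 - <<'E'
from h import *
p,d=r.snapshot('wrist');W=cloud('wrist',d)
cv2.imwrite('pics/w2.png',cv2.resize(p[130:310,220:460,::-1],None,fx=3,fy=3))
z=W[...,2];m=(d>0)&(z>.058)&(z<.075)&(np.hypot(W[...,0]-.538,W[...,1]+.167)<.04)
q=W[m];print('knob',len(q),cv2.minAreaRect((q[:,:2]*1000).astype(np.float32)),q.mean(0))
go([.5018,.2607,.15],72.5)
E
```

```text
time: 6.08
position: [0.5364, -0.1666, 0.1488]
ee_rot: [[-0.163, 0.987, -0.002], [0.987, 0.163, 0.001], [0.002, -0.002, -1.0]]
force: [-0.7, -0.1, -0.8]
grip_width: 0.0798
gripper_force: 0.0
knob 1172 ((537.62109375, -167.25050354003906), (13.871623039245605, 45.95997619628906), 9.133278846740723) [ 0.53719886 -0.16576978  0.06430065]
t 6.13 shift [427.   35.8  -0.9] turn [-0.0014 -0.0036 -1.1015] q [-29.4  14.4  98.4  -0.   67.4 -38.7] F [-0.5  0.4 -0.2]
```

View pics/w2.png

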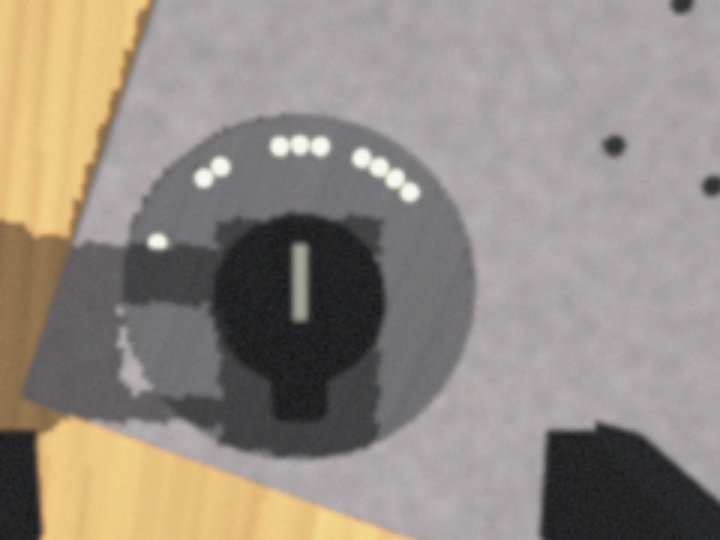

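The pointer (300,245) aims at the middle of the three dots (300,146); the bar angle of 9.1° corresponds to 1.2 rad. Now to the block.

```bash
python3 -m pendant '[[[40,3,0],[0,0,-0.1],80],[[80,7,0],[0,0,-0.2],80],[[120,10,0],[0,0,-0.3],80],[[160,13,0],[0,0,-0.4],80],[[200,17,0],[0,0,-0.5],80],[[240,20,0],[0,0,-0.6],80],[[280,23,0],[0,0,-0.7],80],[[320,27,0],[0,0,-0.8],80],[[360,30,0],[0,0,-0.9],80],[[400,33,0],[0,0,-1.0],80],[[427,36,0],[0,0,-1.1],80],[[427,36,0],[0,0,-1.1],80]]' >/dev/null; python3 -m pendant '[[[0,0,0],[0,0,0],80],[[0,0,0],[0,0,0],80],[[0,0,0],[0,0,0],80],[[0,0,0],[0,0,0],80]]'
python3 - <<'E'
from h import *
p,d=r.snapshot('wrist');W=cloud('wrist',d)
cv2.imwrite('pics/w3.png',p[:,:,::-1])
z=W[...,2];m=(d>0)&(z>.044)&(z<.056)&(np.hypot(W[...,0]-.502,W[...,1]-.261)<.075)
q=W[m];c=cv2.minAreaRect((q[:,:2]*1000).astype(np.float32));print(len(q),c,q.mean(0))
go([c[0][0]/1e3,c[0][1]/1e3,.022],72.5)
E
```

```text
time: 7.47
position: [0.5034, 0.2587, 0.1499]
ee_rot: [[-0.952, 0.305, -0.001], [0.305, 0.952, -0.0], [0.001, -0.001, -1.0]]
force: [0.3, -0.1, -0.7]
grip_width: 0.08
gripper_force: 0.0
9431 ((502.3311462402344, 261.04876708984375), (48.107730865478516, 119.75135040283203), 72.41262817382812) [0.49882471 0.26215464 0.05035001]
t 7.52 shift [  1.7   1.8 128.2] turn [-0.0004 -0.0004 -0.0039] q [ 15.2  14.7  97.8  -0.   67.6 -57.1] F [ 0.7  0.8 -0.4]
```

View pics/w3.png

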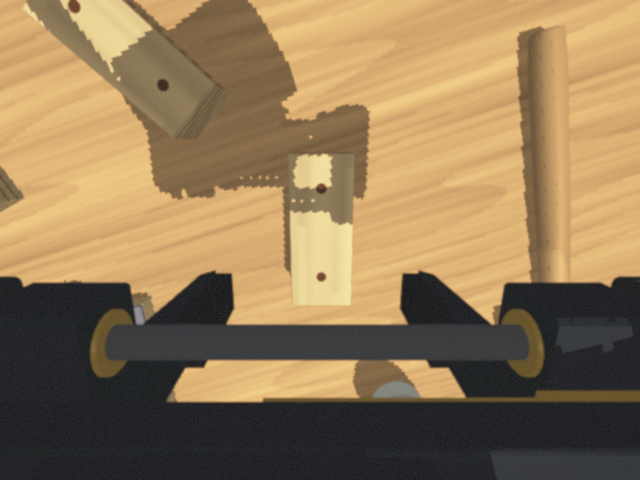

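The wrist view shows the block (322,230) centred between the fingers, with the hammer handle at (550,150) well clear. Descend and grip.

```bash
python3 -m pendant '[[[1.7,1.8,30],[0,0,0],80],[[1.7,1.8,70],[0,0,0],80],[[1.7,1.8,105],[0,0,0],80],[[1.7,1.8,120],[0,0,0],80],[[1.7,1.8,128],[0,0,0],80],[[1.7,1.8,128],[0,0,0],80],[[1.7,1.8,128],[0,0,0],80],[[1.7,1.8,128],[0,0,0],80]]' && python3 -m pendant '[[[0,0,0],[0,0,0],40],[[0,0,0],[0,0,0],40],[[0,0,0],[0,0,0],40],[[0,0,0],[0,0,0],40],[[0,0,0],[0,0,0],40],[[0,0,0],[0,0,0],40],[[0,0,0],[0,0,0],40],[[0,0,0],[0,0,0],40],[[0,0,0],[0,0,0],40]]' && python3 -m pendant '[[[0,0,-20],[0,0,0],40],[[0,0,-50],[0,0,0],40],[[0,0,-80],[0,0,0],40],[[0,0,-80],[0,0,0],40],[[0,0,-80],[0,0,0],40],[[0,0,-80],[0,0,0],40]]'
python3 - <<'E'
from h import *
s=r.state();p,d=r.snapshot('wrist');W=cloud('wrist',d);z=W[...,2]
# block in hand: top height, footprint, relative to TCP
x=s['position'];m=(d>0)&(abs(z-(x[2]+.028))<.006)&(np.hypot(W[...,0]-x[0],W[...,1]-x[1])<.075)
q=W[m];c=cv2.minAreaRect((q[:,:2]*1000).astype(np.float32));print(len(q),c,q[:,2].mean()-x[2],x)
a=np.radians(-12);R=np.array([[np.cos(a),-np.sin(a)],[np.sin(a),np.cos(a)]])
o=np.array([.6013,-.0885])
# clear target: 20 mm short of the seat in both, block bottom 40 mm above bench
t=o+R@np.array([.040,.044]);print('target',t,'seated',o+R@np.array([.06,.064]))
go([t[0],t[1],.102],-12)
E
```

```text
time: 8.18
position: [0.5038, 0.2625, 0.0242]
ee_rot: [[-0.953, 0.303, 0.003], [0.303, 0.953, 0.001], [-0.003, 0.002, -1.0]]
force: [-0.1, 0.8, 0.3]
grip_width: 0.0795
gripper_force: 0.0
time: 8.93
position: [0.5024, 0.2625, 0.0227]
ee_rot: [[-0.953, 0.302, 0.0], [0.302, 0.953, 0.0], [-0.0, 0.0, -1.0]]
force: [-1.5, -0.0, 5.5]
grip_width: 0.0478
gripper_force: 30.0
time: 9.43
position: [0.5013, 0.2621, 0.1012]
ee_rot: [[-0.953, 0.302, -0.002], [0.302, 0.953, -0.001], [0.001, -0.001, -1.0]]
force: [-1.6, 0.2, -1.9]
grip_width: 0.0479
gripper_force: 30.0
25791 ((490.39910888671875, 263.88531494140625), (79.7179183959961, 97.89315032958984), 71.99087524414062) 0.026857119406409738 [0.50127117 0.26208657 0.10119858]
target [ 0.64957402 -0.05377797] seated [ 0.6732952  -0.03837326]
t 9.48 shift [-237.2 -256.    -1.6] turn [-3.3000e-03 -8.0000e-04  1.4734e+00] q [ 15.6  18.6  99.4  -0.   62.2 -56.8] F [-0.6  0.4 -2.8]
```

Block is held. I rise another 60 mm to stay clear of the glue bottle, carry it over and turn, ending 20 mm short of the seat in both directions.

```bash
python3 -m pendant '[[[-2,-10,-35],[0,0,0],40],[[-10,-45,-60],[0,0,0.06],40],[[-25,-80,-60],[0,0,0.18],40],[[-45,-112,-60],[0,0,0.3],40],[[-68,-142,-60],[0,0,0.42],40],[[-92,-170,-60],[0,0,0.54],40],[[-118,-196,-60],[0,0,0.66],40],[[-146,-220,-60],[0,0,0.78],40],[[-176,-240,-60],[0,0,0.9],40],[[-208,-252,-60],[0,0,1.02],40],[[-237,-256,-60],[0,0,1.14],40],[[-237,-256,-60],[0,0,1.26],40]]'>/dev/null;  python3 -m pendant '[[[0,0,0],[0,0,0.1],40],[[0,0,0],[0,0,0.2],40],[[0,0,0],[0,0,0.21],40],[[0,0,0],[0,0,0.21],40],[[0,0,0],[0,0,0.21],40],[[0,0,0],[0,0,0.21],40]]'
python3 - <<'E'
from h import *
go([.6496,-.0538,.055],-12)
E
```

```text
time: 10.98
position: [0.6504, -0.053, 0.1618]
ee_rot: [[0.202, 0.979, -0.001], [0.979, -0.202, 0.0], [0.0, -0.001, -1.0]]
force: [0.2, 0.6, -2.2]
grip_width: 0.0474
gripper_force: 30.0
t 10.98 shift [ -0.9  -0.5 106.8] turn [-0.0011 -0.      0.0056] q [-15.1  24.1  83.8  -0.   72.1  -3.4] F [ 0.2  0.6 -2.2]
```

```bash
python3 -m pendant '[[[-0.5,-0.5,30],[0,0,0.005],40],[[-0.5,-0.5,65],[0,0,0.005],40],[[-0.5,-0.5,90],[0,0,0.005],40],[[-0.5,-0.5,104],[0,0,0.005],40],[[-0.5,-0.5,104],[0,0,0.005],40],[[-0.5,-0.5,104],[0,0,0.005],40],[[-0.5,-0.5,104],[0,0,0.005],40]]'
python3 - <<'E'
from h import *
p,d=r.snapshot('wrist');cv2.imwrite('pics/w4.png',p[:,:,::-1])
W=cloud('wrist',d);z=W[...,2]
m=((d>0)&(z>.029)&(z<.036)).astype(np.uint8)
go([.6496,-.0538,.045],-12)
E
```

```text
time: 11.57
position: [0.6517, -0.054, 0.0605]
ee_rot: [[0.209, 0.978, 0.003], [0.978, -0.209, -0.001], [-0.0, 0.003, -1.0]]
force: [0.8, 0.2, -1.4]
grip_width: 0.0477
gripper_force: 30.0
t 11.62 shift [-0.3 -2.4 15.9] turn [ 0.004   0.0002 -0.0012] q [-15.1  31.2  86.6   0.   61.9  -3. ] F [ 1.  -0.5 -1.3]
```

View pics/w4.png

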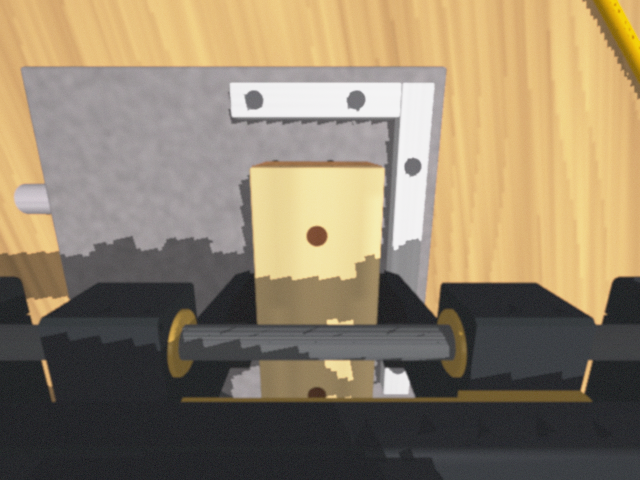

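The block is parallel to the fences, ahead of the short fence (315,100) and beside the long one (412,165). Tool +x is jig +y and tool +y is jig +x. I lower it onto the bed.

```bash
python3 -m pendant '[[[0,0,5],[0,0,0],40],[[0,0,10],[0,0,0],40],[[0,0,13],[0,0,0],40],[[0,0,14.5],[0,0,0],40],[[0,0,14.5],[0,0,0],40],[[0,0,14.5],[0,0,0],40]]'; python3 -m pendant '[[[0,0,0.5],[0,0,0],40],[[0,0,1],[0,0,0],40],[[0,0,1],[0,0,0],40],[[0,0,1],[0,0,0],40]]'
```

```text
time: 12.12
position: [0.6501, -0.0536, 0.0437]
ee_rot: [[0.209, 0.978, -0.0], [0.978, -0.209, 0.0], [0.0, -0.0, -1.0]]
force: [0.2, 0.0, -3.1]
grip_width: 0.0477
gripper_force: 30.0
time: 12.45
position: [0.6503, -0.0536, 0.043]
ee_rot: [[0.209, 0.978, 0.0], [0.978, -0.209, -0.0], [0.0, 0.0, -1.0]]
force: [0.3, 0.9, -2.1]
grip_width: 0.0475
gripper_force: 30.0
```

```bash
python3 -m pendant '[[[0,0,0.4],[0,0,0],40],[[0,0,0.7],[0,0,0],40],[[0,0,0.7],[0,0,0],40],[[0,0,0.7],[0,0,0],40]]'; python3 -m pendant '[[[0,0,0.3],[0,0,0],40],[[0,0,0.6],[0,0,0],40],[[0,0,0.6],[0,0,0],40],[[0,0,0.6],[0,0,0],40]]'
```

```text
time: 12.78
position: [0.6505, -0.0537, 0.0428]
ee_rot: [[0.209, 0.978, 0.001], [0.978, -0.209, -0.0], [-0.0, 0.001, -1.0]]
force: [-1.1, -0.5, 3.5]
grip_width: 0.0476
gripper_force: 30.0
time: 13.12
position: [0.6506, -0.0538, 0.0427]
ee_rot: [[0.209, 0.978, 0.001], [0.978, -0.209, -0.0], [-0.0, 0.001, -1.0]]
force: [-3.1, 1.3, 7.1]
grip_width: 0.0477
gripper_force: 30.0
```

On the bed with about 8 N down. I slide toward the corner.

```bash
python3 -m pendant '[[[4,4,0],[0,0,0],40],[[8,8,0],[0,0,0],40],[[12,12,0],[0,0,0],40],[[15,15,0],[0,0,0],40],[[16,16,0],[0,0,0],40],[[16,16,0],[0,0,0],40],[[16,16,0],[0,0,0],40]]'; python3 -m pendant '[[[0,1,0],[0,0,0],40],[[0,2,0],[0,0,0],40],[[0,3,0],[0,0,0],40],[[0,4,0],[0,0,0],40],[[0,4,0],[0,0,0],40],[[0,4,0],[0,0,0],40]]';python3 -c "
from h import *
s=r.state();print(np.array(s['ee_rot']).T@s['force'])"
```

```text
time: 13.7
position: [0.6704, -0.0416, 0.0428]
ee_rot: [[0.209, 0.978, 0.002], [0.978, -0.209, -0.001], [-0.0, 0.003, -1.0]]
force: [-0.0, 0.1, 5.8]
grip_width: 0.0478
gripper_force: 30.0
time: 14.2
position: [0.6722, -0.042, 0.0428]
ee_rot: [[0.209, 0.978, -0.002], [0.978, -0.209, 0.0], [-0.0, -0.002, -1.0]]
force: [-9.6, 0.6, 12.9]
grip_width: 0.0479
gripper_force: 30.0
[ -1.40002898  -9.54906166 -12.92437162]
```

```bash
python3 -m pendant '[[[1,0,-0.5],[0,0,0],40],[[2,0,-0.7],[0,0,0],40],[[3,0,-0.7],[0,0,0],40],[[4,0,-0.7],[0,0,0],40],[[4,0,-0.7],[0,0,0],40],[[4,0,-0.7],[0,0,0],40]]';python3 -c "
from h import *
s=r.state();print(np.array(s['ee_rot']).T@s['force'])"; python3 -m pendant '[[[0.5,0.5,0],[0,0,0],40],[[1,1,0],[0,0,0],40],[[1,1,0],[0,0,0],40],[[1,1,0],[0,0,0],40]]';python3 -c "
from h import *
s=r.state();print(np.array(s['ee_rot']).T@s['force'])
go([.6733,-.0384,.0427],-12)"
```

```text
time: 14.7
position: [0.6728, -0.0392, 0.0428]
ee_rot: [[0.209, 0.978, -0.003], [0.978, -0.209, -0.001], [-0.002, -0.002, -1.0]]
force: [-6.8, -2.8, 8.4]
grip_width: 0.0475
gripper_force: 30.0
[-4.17251672 -6.13204392 -8.35578689]
time: 15.03
position: [0.6729, -0.039, 0.0428]
ee_rot: [[0.209, 0.978, -0.005], [0.978, -0.209, -0.002], [-0.003, -0.005, -1.0]]
force: [-12.9, -5.4, 11.4]
grip_width: 0.0483
gripper_force: 30.0
[ -8.00434204 -11.53382907 -11.27155918]
t 15.03 shift [0.7 0.3 0.1] turn [-0.0049  0.0029 -0.0014] q [-13.3  35.1  83.   -0.2  62.2  -1.1] F [-12.9  -5.4  11.4]
```

Both fences are touched. I add press, plus a small counter-tilt to keep the block flat.

```bash
python3 -m pendant '[[[0.5,0.5,0],[-0.002,0.001,0],40],[[1,1,0],[-0.004,0.003,0],40],[[1.5,1.3,0],[-0.006,0.004,0],40],[[2,1.5,0],[-0.008,0.006,0],40],[[2,1.5,0],[-0.008,0.006,0],40],[[2,1.5,0],[-0.008,0.006,0],40],[[2,1.5,0],[-0.008,0.006,0],40]]';python3 -c "
from h import *
s=r.state();print(np.array(s['ee_rot']).T@s['force'])
go([.6733,-.0384,.0427],-12)"
```

```text
time: 15.62
position: [0.6731, -0.038, 0.0428]
ee_rot: [[0.209, 0.978, -0.0], [0.978, -0.209, 0.002], [0.002, -0.001, -1.0]]
force: [-19.2, -7.6, 16.7]
grip_width: 0.0478
gripper_force: 30.0
[-11.43972617 -17.20939748 -16.72534584]
t 15.62 shift [-0.4  0.3  0.1] turn [-0.0006 -0.0016 -0.0012] q [-13.3  34.9  83.3   0.1  61.8  -1.3] F [-19.2  -7.6  16.7]
```

```bash
python3 -m pendant '[[[1,0,-0.8],[0,0,0],40],[[2,0,-1.5],[0,0.001,0],40],[[3,0,-1.5],[0,0.003,0],40],[[3,0,-1.5],[0,0.003,0],40],[[3,0,-1.5],[0,0.003,0],40]]';python3 - <<'E'
from h import *
s=r.state();print(np.array(s['ee_rot']).T@s['force'])
go([.6733,-.0384,.0427],-12)
p,d=r.snapshot('wrist');cv2.imwrite('pics/w5.png',cv2.resize(p[60:330,200:480,::-1],None,fx=2.2,fy=2.2))
E
```

```text
time: 16.03
position: [0.6733, -0.0368, 0.0428]
ee_rot: [[0.21, 0.978, -0.0], [0.978, -0.21, 0.002], [0.002, -0.001, -1.0]]
force: [-17.1, -13.8, 7.9]
grip_width: 0.0477
gripper_force: 30.0
[-17.03631275 -13.81988618  -7.97241309]
t 16.03 shift [-1.5  0.3  0.1] turn [-0.0009 -0.0023 -0.0016] q [-13.3  34.9  83.2   0.1  61.9  -1.2] F [-17.1 -13.8   7.9]
```

View pics/w5.png

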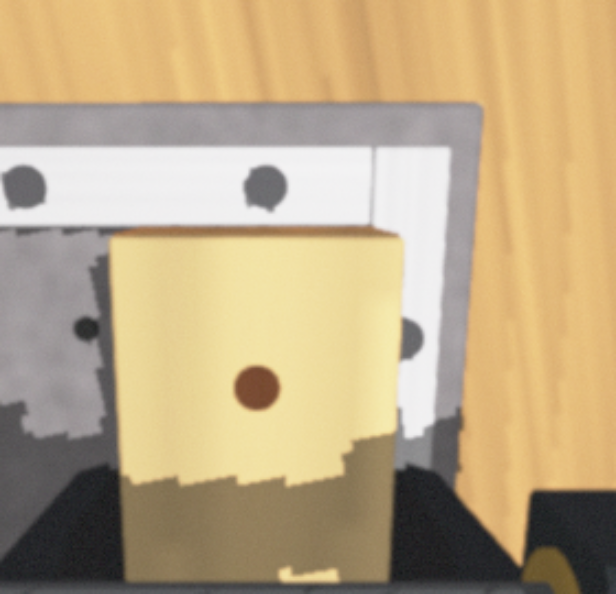

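The block's end meets the short fence at (250,228), with no gap visible. Its side overlaps the long fence. I increase both presses.

```bash
python3 -m pendant '[[[0.8,0.8,0],[-0.002,0.001,0],40],[[1.5,1.6,0],[-0.004,0.002,0],40],[[2,2.5,0],[-0.006,0.003,0],40],[[2,2.5,0],[-0.006,0.003,0],40],[[2,2.5,0],[-0.006,0.003,0],40],[[2,2.5,0],[-0.006,0.003,0],40]]';python3 - <<'E'
from h import *
s=r.state();print(np.array(s['ee_rot']).T@s['force'])
go([.6733,-.0368,.0427],-12)
E
```

```text
time: 16.58
position: [0.6734, -0.0367, 0.0428]
ee_rot: [[0.209, 0.978, -0.001], [0.978, -0.209, 0.003], [0.002, -0.001, -1.0]]
force: [-29.0, -18.9, 17.7]
grip_width: 0.048
gripper_force: 30.0
[-24.54461496 -24.38513026 -17.77444491]
t 16.58 shift [-0.1 -0.1  0.1] turn [-0.0012 -0.0024 -0.0012] q [-13.2  35.   83.2   0.2  61.9  -1.3] F [-29.  -18.9  17.7]
```

```bash
python3 -m pendant '[[[0.5,0.5,-0.6],[0,0,0],40],[[1,1,-1.2],[-0.001,-0.001,0],40],[[1,1,-1.2],[-0.001,-0.001,0],40],[[1,1,-1.2],[-0.001,-0.001,0],40],[[1,1,-1.2],[-0.001,-0.001,0],40],[[1,1,-1.2],[-0.001,-0.001,0],40],[[1,1,-1.2],[-0.001,-0.001,0],40],[[1,1,-1.2],[-0.001,-0.001,0],40],[[1,1,-1.2],[-0.001,-0.001,0],40],[[1,1,-1.2],[-0.001,-0.001,0],40],[[1,1,-1.2],[-0.001,-0.001,0],40],[[1,1,-1.2],[-0.001,-0.001,0],40]]';python3 - <<'E'
from h import *
s=r.state();print(np.array(s['ee_rot']).T@s['force'])
go([.6734,-.0367,.0427],-12)
p,d=r.snapshot('wrist');W=cloud('wrist',d);z=W[...,2]
cv2.imwrite('pics/w6.png',cv2.resize(p[60:330,200:480,::-1],None,fx=2.2,fy=2.2))
m=(d>0)&(abs(z-.071)<.006);m[:130]=0;m[260:]=0;m[:,:240]=0;m[:,390:]=0
A=np.c_[W[m][:,:2],np.ones(m.sum())];c,*_=np.linalg.lstsq(A,W[m][:,2],rcond=None);print('top slope',c[:2],'z',z[m].mean(),m.sum())
E
```

```text
time: 17.58
position: [0.6734, -0.0367, 0.0428]
ee_rot: [[0.209, 0.978, -0.002], [0.978, -0.209, 0.001], [0.0, -0.003, -1.0]]
force: [-30.3, -21.7, 12.9]
grip_width: 0.0475
gripper_force: 30.0
[-27.56377086 -25.16530208 -12.86007815]
t 17.58 shift [0.  0.  0.1] turn [-0.0026 -0.0002 -0.0014] q [-13.2  35.   83.1   0.   62.   -1.1] F [-30.3 -21.7  12.9]
top slope [-0.00617352 -0.00862865] z 0.07019522240355935 12071
```

View pics/w6.png

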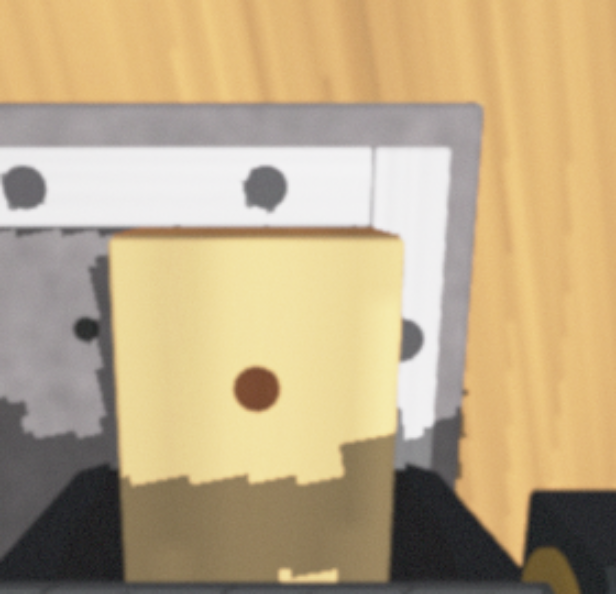

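The view is unchanged and the block is steady in the corner at (390,228), pressing about 27 N and 25 N. One last check: is the block's top parallel to the fence tops and bed, and is the knob still set?

Run:
```python
from h import *
p,d=r.snapshot('wrist');W=cloud('wrist',d);z=W[...,2]
def pl(m,n):
    A=np.c_[W[m][:,:2],np.ones(m.sum())];c,*_=np.linalg.lstsq(A,W[m][:,2],rcond=None);print(n,c[:2].round(4),z[m].mean().round(4),m.sum())
v,u=np.mgrid[:480,:640];b=(v>130)&(v<260)&(u>240)&(u<390)
pl((d>0)&b&(abs(z-.070)<.006),'block');pl((d>0)&(abs(z-.020)<.005)&(v<260),'bed');pl((d>0)&(abs(z-.032)<.004)&(v<260),'fence');pl((d>0)&(abs(z)<.006)&(v<260),'bench')
p,d=r.snapshot('top');W=cloud('top',d);z=W[...,2]
q=W[(d>0)&(z>.055)&(z<.07)&(np.hypot(W[...,0]-.538,W[...,1]+.167)<.035)];print(len(q),cv2.minAreaRect((q[:,:2]*1000).astype(np.float32)) if len(q)>9 else '')
```

```text
block [-0.0063 -0.0102] 0.0702 12107
bed [-0.0018 -0.0009] 0.0203 41043
fence [-0.003 -0.002] 0.0323 9530
bench [-0.      0.0018] 0.0002 100575
124 ((537.7362670898438, -166.67630004882812), (13.725508689880371, 45.96446228027344), 9.30384635925293)
```

The block's far end is lifted by about 0.5°, roughly 1 mm. I tip it back down with a small tool turn and slightly more down force.

```bash
python3 -m pendant '[[[0.2,0.2,0.3],[-0.001,0.004,0],40],[[0.4,0.4,0.6],[-0.002,0.008,0],40],[[0.5,0.5,0.6],[-0.004,0.012,0],40],[[0.5,0.5,0.6],[-0.004,0.014,0],40],[[0.5,0.5,0.6],[-0.004,0.014,0],40],[[0.5,0.5,0.6],[-0.004,0.014,0],40],[[0.5,0.5,0.6],[-0.004,0.014,0],40]]';cat > c.py <<'E'
from h import *
s=r.state();print(np.array(s['ee_rot']).T@s['force'])
go([.6734,-.0367,.0427],-12)
p,d=r.snapshot('wrist');W=cloud('wrist',d);z=W[...,2]
def pl(m,n):
    A=np.c_[W[m][:,:2],np.ones(m.sum())];c,*_=np.linalg.lstsq(A,W[m][:,2],rcond=None);print(n,c[:2].round(4),z[m].mean().round(4),m.sum())
v,u=np.mgrid[:480,:640];b=(v>130)&(v<260)&(u>240)&(u<390)
pl((d>0)&b&(abs(z-.070)<.006),'block');pl((d>0)&(abs(z-.020)<.005)&(v<260),'bed')
E
python3 c.py
```

```text
time: 18.32
position: [0.6736, -0.036, 0.0426]
ee_rot: [[0.209, 0.978, 0.003], [0.978, -0.209, 0.014], [0.014, 0.0, -1.0]]
force: [-32.5, -20.6, 16.9]
grip_width: 0.0476
gripper_force: 30.0
[-26.65066225 -27.4469385  -17.33215461]
t 18.32 shift [-0.7 -0.  -0.1] turn [ 0.0003 -0.0144 -0.0011] q [-13.5  34.9  83.4   0.9  61.8  -1.9] F [-32.5 -20.6  16.9]
block [-0.0049 -0.0099] 0.0702 11910
bed [-0.002  -0.0016] 0.0203 40553
```

Run:
```python
from h import *
for c,(r0,r1,c0,c1) in {'wrist':(178,290,265,370)}.items():
    p,d=r.snapshot(c);W=cloud(c,d)
    k=W[r0:r1,c0:c1]
    for i in range(0,r1-r0,14):
        q=k[i:i+14].reshape(-1,3);q=q[abs(q[:,2]-.07)<.01];print(i+r0,len(q),np.median(q,0).round(4))
p,d=r.snapshot('scene');W=cloud('scene',d)
a=np.radians(-12);R=np.array([[np.cos(a),-np.sin(a)],[np.sin(a),np.cos(a)]])
J=(W[...,:2]-[.6013,-.0885])@R
for lo,hi in[(0.005,.02),(.02,.035),(.035,.05),(.05,.065),(.065,.08),(.08,.095),(.095,.11),(.11,.122)]:
    m=(d>0)&(abs(J[...,0]-.06)<.02)&(J[...,1]>lo)&(J[...,1]<hi)&(abs(W[...,2]-.07)<.006)
    print(lo,m.sum(),W[m][:,2].mean().round(4) if m.any() else '')
```

```text
178 1469 [0.6846 0.0143 0.0702]
192 1462 [0.6836 0.0094 0.0702]
206 1466 [0.6825 0.0044 0.0702]
220 1463 [ 0.6814 -0.0008  0.0703]
234 1465 [ 0.6803 -0.006   0.0703]
248 1464 [ 0.6792 -0.0113  0.0702]
262 1464 [ 0.6779 -0.0168  0.0703]
276 1462 [ 0.6768 -0.0224  0.0702]
0.005 156 0.0699
0.02 143 0.07
0.035 139 0.07
0.05 63 0.0702
0.065 25 0.0698
0.08 31 0.0701
0.095 29 0.0696
0.11 0
```

Interior heights are flat at 70 mm along the whole length, seen from both cameras, so the slope was an artefact of edge pixels. I undo the tilt, ease the down force, add a touch of push and let it settle.

```bash
python3 -m pendant '[[[0.2,0,-0.4],[0.001,-0.004,0],40],[[0.5,0.3,-0.8],[0.002,-0.008,0],40],[[0.8,0.3,-0.8],[0.002,-0.011,0],40],[[0.8,0.3,-0.8],[0.002,-0.011,0],40],[[0.8,0.3,-0.8],[0.002,-0.011,0],40],[[0.8,0.3,-0.8],[0.002,-0.011,0],40],[[0.8,0.3,-0.8],[0.002,-0.011,0],40],[[0.8,0.3,-0.8],[0.002,-0.011,0],40]]';python3 c.py
```

```text
time: 19.13
position: [0.6737, -0.0354, 0.0426]
ee_rot: [[0.209, 0.978, -0.002], [0.978, -0.209, 0.004], [0.003, -0.002, -1.0]]
force: [-32.1, -21.4, 13.4]
grip_width: 0.0477
gripper_force: 30.0
[-27.64134995 -26.9104444  -13.45913125]
t 19.13 shift [-1.3 -0.1 -0.1] turn [-0.0023 -0.0033 -0.0015] q [-13.2  35.   83.1   0.2  62.   -1.2] F [-32.1 -21.4  13.4]
block [-0.0053 -0.0058] 0.0702 11578
bed [-0.0016 -0.001 ] 0.0203 40287
```

```bash
python3 -m pendant '[[[0,0,0],[0,0,0],40],[[0,0,0],[0,0,0],40],[[0,0,0],[0,0,0],40],[[0,0,0],[0,0,0],40],[[0,0,0],[0,0,0],40],[[0,0,0],[0,0,0],40],[[0,0,0],[0,0,0],40],[[0,0,0],[0,0,0],40]]';python3 c.py; python3 -c "
from rig import r
print(r.job_done())"
```

```text
time: 19.85
position: [0.6737, -0.0354, 0.0426]
ee_rot: [[0.209, 0.978, -0.002], [0.978, -0.209, 0.004], [0.003, -0.002, -1.0]]
force: [-30.8, -22.0, 12.5]
grip_width: 0.0476
gripper_force: 30.0
[-27.88194042 -25.53627656 -12.52151064]
t 19.85 shift [-1.3 -0.  -0.1] turn [-0.0023 -0.0033 -0.0015] q [-13.2  35.   83.1   0.2  62.   -1.2] F [-30.8 -22.   12.5]
block [-0.0052 -0.0053] 0.0702 11575
bed [-0.0017 -0.0009] 0.0203 40289
the job is handed in; nothing more can be done
None
```

The job is handed in at about 20 s: the knob was set to three dots first, and the block lies flat in the fence corner, held with a push of about 28 N toward the short fence and 26 N toward the long one (measured at the wrist).

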